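Run a thread tap to the bottom of a boss, half a turn on and a quarter back

TASK

Put the blue tap key fully home on the square end of the tap that stands in the aluminium boss. Then work the tap clockwise to the bottom of its blind hole: half a turn forward, a quarter turn back, again half a turn forward and a quarter back, pausing briefly at each turning point, and then forward until you feel it come up against the bottom. Use a light hand so that key and tap are never forced, leave the key sitting on the tap, and do not disturb the things around.

Things in the scene. Friction and masses are not known exactly. Their poses are not given: they have to be found in the camera images.
- boss: Fixed aluminium part: square 70x70x12 mm flange with four cap screws and an upright round boss 44 mm across whose top is 45 mm above the worktop. Origin: centre of the underside, on the tap's axis; z up. It never moves during the job.
- tap_top (a point): Middle of the top of the steel tap standing upright in the boss, 90 mm above the worktop at the start (it sinks 3 mm per turn). Its upper end is a square, 14 mm across flats and 20 mm tall, of which the top 3 mm taper to 10 mm across; below it is a round 17.6 mm shank. x and y axes stand square to the flats and turn with the tap; z up.
- tap (a joint): Angle of the tap in the boss, rad; clockwise seen from above (screwing in) is positive. Starts anywhere from -0.25 to 0.25. It turns stiffly (about 0.12 N m) and stays where it is left. The bottom of the hole stops it solid somewhere between 5.2 and 6.1; where, differs each time and can only be felt (the turning moment rises, the tap no longer follows the key).
- hole_bottom: Bottom of the blind hole, out of sight inside the boss, 13 mm above the worktop. Origin on the tap's axis; its pose does not tell at which angle the tap meets it.
- tap_key: Loose tap key, 0.18 kg, 72 mm tall, standing upright, socket down. Origin: centre of the underside (socket mouth); z up its axis, x and y square to its sides. Lowest 24 mm: dark steel socket 30x30 mm with a square hole 15.6 mm wide, 16 mm deep, open below, edges parallel to the sides. Home, the hole's end rests on the tap's top: origin 16 mm below tap_top, in any of four positions.
- key_grip (a point): Middle of the key's blue square grip, 26x26 mm, from 30 to 72 mm above its underside, sides parallel to the socket; white mark on top towards +x; axes as tap_key. The key has 0.12 rad of play each way on the tap: after a reversal it turns some 0.25 to 0.35 rad before the tap follows. Forced against the bottom, key and tap must never press with more than 75 N in all, that is about 0.5 N m.
- flux_tin: Round tan tin, 48 mm across, 22 mm tall, loose on the worktop; leave alone. Origin: centre of the underside.
- lens_barrel: Black lens barrel, 41x46x23 mm, loose; leave alone. Origin: centre of the underside.
- screw_dish: Small steel dish of screws, 59 mm across, 11 mm tall, loose; leave alone. Origin: centre of the underside.
- tape_roll: Roll of dark tape, 55x53x19 mm, lying flat, loose; leave alone. Origin: centre of the underside.
There are look-alikes about, which are no part of the job. Leave any orange, pink or yellow look-alike of the tap_key alone.

How it is judged:
By the outcome, as a careful person would: the job done as asked, in the order asked, and still so for the second after the job is handed in, with the robot touching nothing.
It also fails if it takes over 72 s, if anything falls off the work surface, if the arm or the gripper's body presses on something with over 40 N, if the wrist force passes 120 N, or if a joint passes its speed limit or range.

ROBOT

A 6-joint arm with a two-finger parallel gripper is mounted at the origin on a cart in front of the work surface, level with it; the furniture and walls round the work are solid. World frame = base frame: x ahead of the robot, y to its left, z up, the work surface at z = 0. Lengths are in mm, angles in rad, forces in N, time in s.
With the tool pointing down it reaches from about 300 to 775 mm from the base axis. Payload 14.6 kg.
Tool frame: the origin (TCP) lies at the very end of the fingers, on their centre line; the grasp point (between the pads) lies 19 mm behind it (grip_point_offset is the distance from the TCP to the grasp point, in mm); z points along the fingers, y is the line along which they close (so a half turn about z gives the same grasp; the last joint's range is limited). The gripper opens to 94 mm and grips with 3 to 60 N. Pads are 16 mm wide; open, the fingers measure 119 mm over their backs; the gripper's body (75 mm by 177 mm) begins 78 mm behind the grasp point.
Start: joints at [-1.334, 0.3, 1.521, -0, 1.321, -0.067], TCP at [164.525, -524.806, 205.446] pointing down, gripper open.
Joint ranges: [-3.03, 3.03], [-0.79, 2.21], [0.23, 2.52], [-1.04, 4.18], [0, 3.07], [-2.55, 2.55]. Speed limits (rad/s): [2.22, 2.22, 2.57, 3.14, 3.14, 3.14].

INTERFACE

Orientations are given as [roll, pitch, yaw] about the fixed x, y, z axes, in that order (R = Rz(yaw) Ry(pitch) Rx(roll)).
In Python, from cell import read_state, camera, camera_info, sign_off, grip_point_offset gives the robot as it stands.
- The arm moves only by the shell command python3 -m handwheel 'ROWS' [FORCE]. ROWS is text: rows parted by semicolons, each of 5 numbers parted by spaces: the shift along the world's x, y, z in units of 40 mm (1.0 is 40 mm), then the turn about the world's z in units of 5 degrees (1.0 is 5 degrees), then the closure, from 0 (fully open) to 1 (shut). In form: dx dy dz yaw gripper; .... A call has 1 to 12 rows; each row shifts and turns the commanded pose from where the row before left it; what a row does not reach is not made up. A row lasts 1/12 s, in which the tool goes at most 41.7 mm and 7.16 degrees, less where a joint would pass 70% of its speed; a pose out of reach is approached as far as the arm can. A call is refused whole if a number of a shift passes 1 or a number of a turn 1, either way. A call with a gripper value outside its range is refused whole. The fingers move at their own pace and stop on an object; FORCE is the grip in N (left out, the last holds). Time passes only in rows, so rows that do not move let the fingers close. It gives the time, the measured TCP pose, the force, the opening and the grip force at its end, in the units of the state.
- read_state(): the state, without advancing time (a new reading comes with each control period).
- camera(name): name is "scene" or "top" or "wrist"; returns (picture, depth): 480x640x3 uint8, red, green, blue; 480x640 float32, mm along the optical axis (not along the pixel's ray), 0 where there is no reading.
- camera_info(name): a dict with "intrinsics" (3x3 intrinsics, pixels), "world_from_camera" (4x4, takes a point from camera to world coordinates). Camera axes: x right, y down, z forward; pixel columns grow to the right and rows downward; lengths in mm; the calibration is good to about 2 mm. A picture is of the moment at which its call begins: read the wrist's pose just before it. camera_info takes no time and is no camera call; for the wrist camera it gives the pose at the moment of the call.
- sign_off(): hands the job in; it is judged then, once.
The state is a dict: "clock": time; "joints": joint angles; "qd": joint speeds; "effort": joint torques, N m; "eef_pos": TCP position; "eef_rot": TCP orientation; "wrist_force": force on the tool from outside, world axes, zero at the start; "moment": the same for the moment, N m; "finger_gap": finger opening in mm; "finger_force": force on a finger pad.
Only numpy, scipy, OpenCV 4.12 (cv2) and the standard library are available. Lean on these libraries where they do the work, as an engineer would, in place of code of your own. Each camera call takes 0.05 s, during which the arm holds its last target. There are 200 camera calls.

## Working session

There is one attempt and no reset: what is moved stays moved. The work goes in short steps, Python scripts to look and compute and a shell command to move; the robot and the scene stay as the last step left them, time stands still between calls to the robot, and variables do not carry over. Pictures are saved under pics/ and viewed, at most 10 in all, crops included, and the job is handed in when it is done.

```bash
mkdir -p pics; ls; python3 - <<'E'
from cell import *
import cv2,numpy as np
for n in ["top","scene"]:
    p,d=camera(n); cv2.imwrite(f"pics/{n}1.png",p[:,:,::-1]); np.save(f"pics/{n}1.npy",d)
    i=camera_info(n); np.savez(f"pics/{n}_info.npz",K=i["intrinsics"],T=i["world_from_camera"])
    print(n,np.round(i["intrinsics"],1).tolist(),np.round(i["world_from_camera"],3).tolist())
print(read_state(),grip_point_offset)
E
```

```text
pics
top [[532.6, 0.0, 327.5], [0.0, 532.6, 247.8], [0.0, 0.0, 1.0]] [[-0.018, -0.984, 0.179, 352.239], [-1.0, 0.02, 0.009, -99.268], [-0.013, -0.179, -0.984, 1052.291], [0.0, 0.0, 0.0, 1.0]]
scene [[435.5, 0.0, 324.8], [0.0, 435.5, 241.0], [0.0, 0.0, 1.0]] [[-0.908, -0.298, 0.293, 279.845], [-0.418, 0.66, -0.624, 419.116], [-0.008, -0.689, -0.724, 685.355], [0.0, 0.0, 0.0, 1.0]]
{'clock': 0.1, 'joints': array([-1.33357051e+00,  3.00373817e-01,  1.52152113e+00,  1.31091201e-06,
        1.32069438e+00, -6.66103011e-02]), 'qd': array([ 0.00134243, -0.00165524, -0.00121673, -0.00012823, -0.00028374,
       -0.00025746]), 'effort': array([ 1.50718690e-03, -5.32643723e+01, -3.53282583e+01,  7.09455600e-02,
        2.35177344e-02, -5.70380394e-05]), 'eef_pos': array([ 164.48735357, -524.58139502,  204.96505143]), 'eef_rot': array([-3.14059827e+00, -6.76068437e-05,  3.03835756e-01]), 'wrist_force': array([ 0.10966815,  0.39655725, -0.01667445]), 'moment': array([-0.03311945, -0.00157303, -0.00803704]), 'finger_force': 0.0, 'finger_gap': 93.73835210630726} 18.8
```

View pics/top1.png

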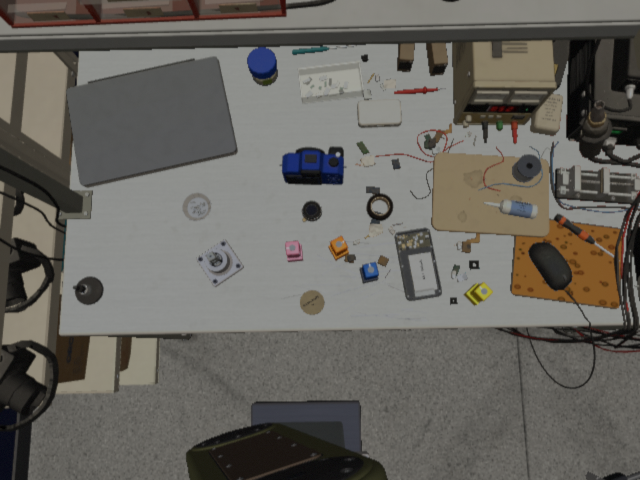

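View pics/scene1.png

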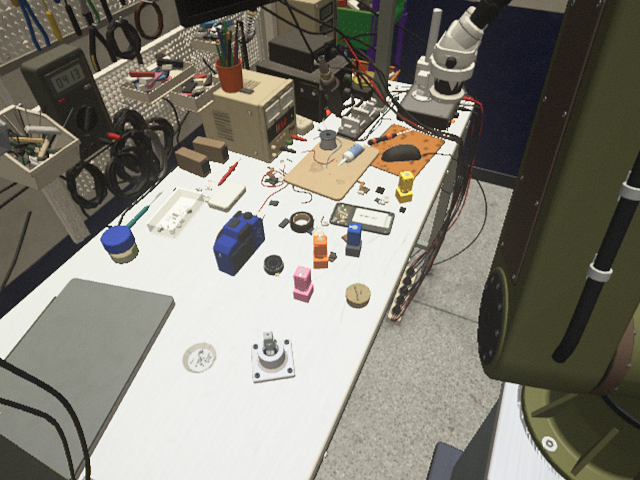

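Candidates for the key in top view: pink (293,250), orange (339,247), blue (370,271) and yellow (478,293). Only (370,271) is blue with a dark socket. The dark blue thing at (313,166) is a device. The boss with the tap is at (220,262). I'll confirm both in one enlarged crop.

```bash
cat > h.py <<'E'
import numpy as np,cv2
def load(n):
    z=np.load(f"pics/{n}_info.npz"); return z["K"],z["T"]
def at_z(K,T,u,v,z):
    r=T[:3,:3]@np.linalg.solve(K,[u,v,1.]); return T[:3,3]+r*(z-T[2,3])/r[2]
def cloud(K,T,d):
    v,u=np.mgrid[:480,:640]; p=np.stack([(u-K[0,2])/K[0,0]*d,(v-K[1,2])/K[1,1]*d,d],-1)
    return p@T[:3,:3].T+T[:3,3]
E
python3 - <<'E'
from h import *
K,T=load("top"); p=cv2.imread("pics/top1.png"); P=cloud(K,T,np.load("pics/top1.npy"))
a=p[245:295,340:400]; b=p[230:295,185:250]
im=np.hstack([cv2.resize(a,None,fx=6.5,fy=6.5,interpolation=2)[:325],cv2.resize(b,None,fx=5,fy=5,interpolation=2)])
cv2.imwrite("pics/crop1.png",im); print(im.shape)
# blue key top
reg=np.zeros((480,640),bool)
hsv=cv2.cvtColor(p,cv2.COLOR_BGR2HSV)
for n,(u0,u1,v0,v1) in dict(blue=(355,385,255,290),pink=(280,306,235,265),orange=(325,352,232,262),phone=(395,445,225,302),tin=(295,330,285,318),tap=(205,235,245,280)).items():
    q=P[v0:v1,u0:u1].reshape(-1,3); 
    m=q[:,2].max(); s=q[q[:,2]>m-6]; print(n,"maxz",m.round(1),"mean",s.mean(0).round(1),"min",s.min(0).round(1),"max",s.max(0).round(1),len(s))
    if n in("blue","tap"):
        r=cv2.minAreaRect(s[:,:2].astype(np.float32)); print(r)
E
```

```text
(325, 715, 3)
blue maxz 1052.3 mean [ 352.2  -99.3 1052.3] min [ 352.2  -99.3 1052.3] max [ 352.2  -99.3 1052.3] 6
((352.2391662597656, -99.26799774169922), (0.0, 0.0), 0.0)
pink maxz 1052.3 mean [ 352.2  -99.3 1052.3] min [ 352.2  -99.3 1052.3] max [ 352.2  -99.3 1052.3] 3
orange maxz 1052.3 mean [ 352.2  -99.3 1052.3] min [ 352.2  -99.3 1052.3] max [ 352.2  -99.3 1052.3] 3
phone maxz 1052.3 mean [ 352.2  -99.3 1052.3] min [ 352.2  -99.3 1052.3] max [ 352.2  -99.3 1052.3] 16
tin maxz 1052.3 mean [ 352.2  -99.3 1052.3] min [ 352.2  -99.3 1052.3] max [ 352.2  -99.3 1052.3] 5
tap maxz 1052.3 mean [ 352.2  -99.3 1052.3] min [ 352.2  -99.3 1052.3] max [ 352.2  -99.3 1052.3] 3
((352.2391662597656, -99.26799774169922), (0.0, 0.0), 0.0)
```

View pics/crop1.png

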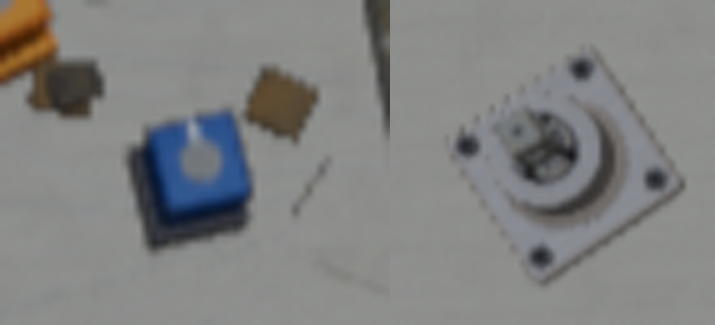

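The crop shows the blue key with its dark socket, grip-top centre near crop (200,160), which is full-picture pixel (370.8,269.6). The white mark points up-image. The tap's square top is at crop (518,132), which is (210.6,256.4). Next I filter the depth properly.

```bash
python3 - <<'E'
from h import *
K,T=load("top"); D=np.load("pics/top1.npy"); P=cloud(K,T,D); P[D==0]=np.nan
for n,(u0,u1,v0,v1) in dict(blue=(355,388,255,290),orange=(325,352,232,262),pink=(280,306,235,265),chip=(376,390,255,268),phone=(395,445,225,302),tin=(295,330,285,318),tap=(205,235,245,280),boss=(190,250,230,292)).items():
    q=P[v0:v1,u0:u1].reshape(-1,3); q=q[~np.isnan(q[:,0])]
    m=np.percentile(q[:,2],99.5); s=q[(q[:,2]>m-5)&(q[:,2]<m+6)]; print(n,"z",m.round(1),"mean",s.mean(0).round(1),"min",s.min(0).round(1),"max",s.max(0).round(1),len(s))
    if n in("blue","tap"): print(cv2.minAreaRect(s[:,:2].astype(np.float32)))
print("key top ray",at_z(K,T,370.8,269.6,72),"tap ray",at_z(K,T,210.6,256.4,90))
# boss flange corners full px
for u,v in [(185+(590-390)/5,230+45/5),(185+(684-390)/5,230+185/5),(185+(543-390)/5,230+283/5),(185+(450-390)/5,230+145/5)]: print(u,v,at_z(K,T,u,v,12).round(1))
Ks,Ts=load("scene"); p=cv2.imread("pics/scene1.png")
for c in [(352,228,72),(268,337,90)]: print("scene",at_z(Ks,Ts,*c).round(1))
E
```

```text
blue z 73.4 mean [ 489.7 -168.6   70.7] min [ 475.  -183.1   68.4] max [ 502.9 -155.5   74.7] 153
((489.4223327636719, -168.49444580078125), (24.972747802734375, 25.139657974243164), 14.10215950012207)
orange z 73.7 mean [ 537.8 -110.3   70.8] min [ 523.  -124.9   68.8] max [553.2 -94.9  75. ] 141
pink z 73.5 mean [533.7 -23.   70.8] min [520.5 -36.6  68.5] max [545.9 -10.3  74.3] 139
chip z 72.5 mean [ 494.8 -179.5   72.5] min [ 492.7 -179.6   71. ] max [ 496.6 -179.3   73.9] 3
phone z 10.5 mean [ 506.6 -273.4    7.1] min [ 435.7 -323.7    5.5] max [ 585.  -224.2   12.6] 801
tin z 23.6 mean [434.7 -57.6  20.5] min [411.2 -79.1  18.6] max [457.8 -34.4  25.4] 312
tap z 90.0 mean [517.3 125.1  87.7] min [509.5 117.3  85.8] max [524.6 134.   90.8] 50
((517.2825927734375, 125.29454040527344), (13.409015655517578, 13.286312103271484), 36.0183219909668)
boss z 87.8 mean [517.3 125.4  87.2] min [509.5 117.3  82.9] max [526.9 134.   90.8] 59
key top ray [ 488.2615104 -169.668218    72.       ] tap ray [515.88920429 124.68821549  90.        ]
225.0 239.0 [563.8 114.8  12. ]
243.8 267.0 [506.6  76.6  12. ]
215.6 286.6 [468.8 131.7  12. ]
197.0 259.0 [524.5 169.8  12. ]
scene [ 493.6 -164.1   72. ]
scene [515.2 130.9  90. ]
```

Key is at about (489.5,-168.5), top z 72, side yaw 14° mod 90. Tap is at about (517,125), z 90, yaw about 36° mod 90, with flange yaw about 34°. Heights and sizes fit the description. I'll move over the key and refine with the wrist camera.

```bash
python3 -m handwheel '.6 .68 0 0 0;.68 .74 0 0 0;.68 .74 0 0 0;.68 .74 0 0 0;.68 .74 0 0 0;.68 .74 0 0 0;.68 .74 0 0 0;.68 .74 0 0 0;.68 .74 0 0 0;.68 .74 0 0 0;.68 .74 0 0 0;.5 .6 0 0 0'; python3 -m handwheel '.2 .2 0 0 0;0 0 0 0 0;0 0 0 0 0'
cat > w.py <<'E'
from cell import *; from h import *
import sys
def shot(n):
    i=camera_info("wrist"); p,d=camera("wrist"); cv2.imwrite(f"pics/{n}.png",p[:,:,::-1]); np.save(f"pics/{n}1.npy",d)
    K,T=np.array(i["intrinsics"]),np.array(i["world_from_camera"]); np.savez(f"pics/{n}_info.npz",K=K,T=T); return p,d,K,T
def tops(n,c,z,r=40,tol=4):
    K,T=load(n); D=np.load(f"pics/{n}1.npy"); P=cloud(K,T,D); P[D==0]=np.nan
    m=(abs(P[...,2]-z)<tol)&(np.hypot(P[...,0]-c[0],P[...,1]-c[1])<r); s=P[m]
    if len(s)<5: print("none"); return
    print(n,len(s),"mean",s.mean(0).round(1),"rect",cv2.minAreaRect(s[:,:2].astype(np.float32)),"px",np.argwhere(m).mean(0).round(0)[::-1])
E
python3 - <<'E'
from w import *
s=read_state(); print(s["clock"],s["eef_pos"],s["eef_rot"],s["joints"])
p,d,K,T=shot("w1"); print(K.round(0).tolist(),T.round(2).tolist())
tops("w1",(489,-168),72)
E
```

```text
clock: 1.1
eef_pos: [481.9, -175.3, 205.3]
eef_rot: [-3.141, 0.0, 0.305]
wrist_force: [0.7, -0.8, -0.1]
finger_gap: 94.2
finger_force: 0.0
clock: 1.35
eef_pos: [488.2, -169.8, 205.1]
eef_rot: [-3.141, 0.001, 0.305]
wrist_force: [0.8, 0.3, 0.4]
finger_gap: 94.1
finger_force: 0.0
1.35 [ 488.21089488 -169.78774303  205.09560587] [-3.14124560e+00  7.44499102e-04  3.04684406e-01] [-4.05442072e-01  2.26931058e-01  1.61389636e+00 -2.30502118e-04
  1.30155604e+00  8.60731380e-01]
[[350.0, 0.0, 320.0], [0.0, 350.0, 239.0], [0.0, 0.0, 1.0]] [[0.3, -0.91, -0.27, 567.6], [-0.95, -0.29, -0.09, -145.34], [0.0, 0.29, -0.96, 384.66], [0.0, 0.0, 0.0, 1.0]]
w1 752 mean [ 490.4 -169.6   72. ] rect ((489.53668212890625, -169.9036102294922), (26.176206588745117, 25.90949821472168), 12.1610107421875) px [320. 226.]
```

View pics/w1.png

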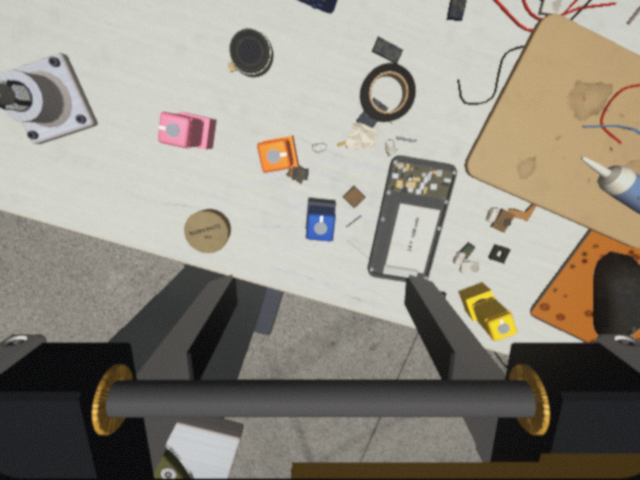

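The view shows the blue key upright at (320,222), mark pointing ahead, with pink (180,130), orange (275,155) and yellow (488,312) clear of it. Key is at (489.6,-169.7), yaw about 12.5°. I'll go down and grip at z about 54.

```bash
python3 -m handwheel '.035 0 -.7 -.5 .4;0 0 -1 -.5 .4;0 0 -1 0 .4;0 0 -.8 0 .4;0 0 -.5 0 .4;0 0 -.25 0 .4;0 0 0 0 .4;0 0 0 0 .4' 20; python3 -m handwheel '0 0 0 0 1;0 0 0 0 1;0 0 0 0 1;0 0 0 0 1;0 0 0 0 1;0 0 0 0 1' 20
```

```text
clock: 2.07
eef_pos: [490.0, -170.5, 36.3]
eef_rot: [3.141, -0.001, 0.215]
wrist_force: [0.6, 0.4, -0.3]
finger_gap: 56.3
finger_force: 0.0
clock: 2.57
eef_pos: [490.1, -169.6, 35.8]
eef_rot: [3.141, -0.0, 0.217]
wrist_force: [0.3, 0.3, 3.6]
finger_gap: 25.9
finger_force: 20.0
```

```bash
python3 -m handwheel '0 0 .5 0 1;0 0 .9 0 1;0 0 .9 0 1;0 0 .5 0 1;0 0 .2 0 1' >/dev/null; python3 -m handwheel '.13 .51 0 1 1;.13 .51 0 1 1;.13 .51 0 1 1;.13 .51 0 1 1;.13 .51 0 1 1;.13 .51 0 1 1;.13 .51 0 1 1;.13 .51 0 1 1;.13 .51 0 1 1;.13 .51 0 1 1;.13 .51 0 1 1;.13 .51 0 1 1'; python3 -m handwheel '0 0 0 1 1;0 0 0 1 1;0 0 0 1 1;0 0 0 1 1;0 0 0 1 1;0 0 0 1 1;0 0 0 1 1;0 0 0 1 1;0 0 0 1 1;0 0 0 1 1;0 0 0 1 1;0 0 0 1 1'; python3 -m handwheel '0 0 0 1 1;0 0 0 1 1;0 0 0 1 1;0 0 0 1 1;0 0 0 1 1;0 0 0 1 1;0 0 0 1 1;0 0 0 1 1;0 0 0 1 1;0 0 0 1 1;0 0 0 1 1;0 0 0 1 1';python3 -m handwheel '0 0 0 1 1;0 0 0 1 1;0 0 0 1 1;0 0 0 1 1;0 0 0 .7 1;0 0 0 0 1;0 0 0 0 1'
python3 - <<'E'
from w import *
s=read_state(); print(s["clock"],s["eef_pos"],s["eef_rot"],s["joints"],s["moment"],s["wrist_force"])
p,d,K,T=shot("w2"); print(T[:3,3])
tops("w2",(517,125),90,14,4); tops("w2",(517,125),45,26,3)
E
```

```text
clock: 3.98
eef_pos: [551.9, 76.2, 153.9]
eef_rot: [-3.14, 0.001, 1.268]
wrist_force: [0.7, -0.3, -2.8]
finger_gap: 25.8
finger_force: 20.0
clock: 4.98
eef_pos: [551.8, 75.2, 153.8]
eef_rot: [-3.14, -0.001, 2.315]
wrist_force: [-1.0, -0.4, -2.0]
finger_gap: 25.4
finger_force: 20.0
clock: 5.98
eef_pos: [551.8, 75.2, 153.9]
eef_rot: [3.141, -0.002, -2.921]
wrist_force: [0.3, -0.2, -1.8]
finger_gap: 25.9
finger_force: 20.0
clock: 6.57
eef_pos: [551.9, 75.2, 154.3]
eef_rot: [3.141, -0.001, -2.517]
wrist_force: [-0.4, 0.0, -2.1]
finger_gap: 26.0
finger_force: 20.0
6.5667 [551.90802399  75.18563645 154.33403716] [ 3.14067896e+00 -1.45057382e-03 -2.51699019e+00] [ 6.96332856e-02  3.62428021e-01  1.56084963e+00  1.30278693e-05
  1.22002932e+00 -2.12576933e+00] [ 0.08999749 -0.14386031 -0.04484981] [-0.42113072  0.01842169 -2.07854062]
[484.5640346   26.02501373 334.10412227]
w2 352 mean [517.  124.2  89.4] rect ((517.247802734375, 125.11915588378906), (14.514297485351562, 14.296309471130371), 29.90748405456543) px [403. 254.]
w2 1065 mean [515.2 119.4  45.2] rect ((516.7089233398438, 122.95555877685547), (39.24178695678711, 43.08794403076172), 73.078369140625) px [388. 232.]
```

View pics/w2.png

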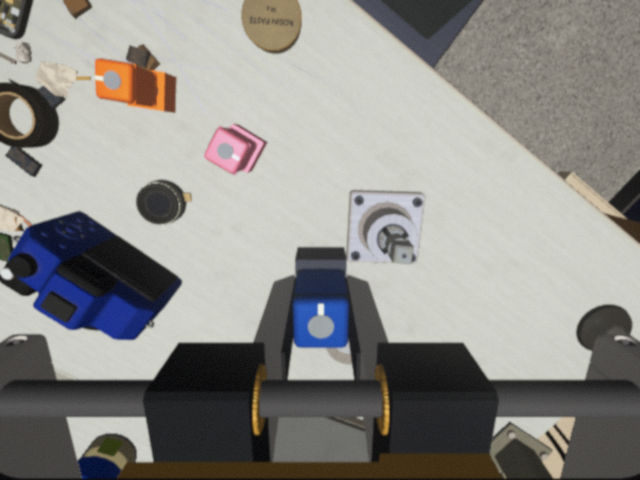

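The picture shows the held key upright at (320,318). The boss flange is at (385,228) and the tap's square top at about (402,252). I'll enlarge it to get the tap's angle.

```bash
python3 - <<'E'
from w import *
p=cv2.imread("pics/w2.png")[180:275,340:430]; cv2.imwrite("pics/crop2.png",cv2.resize(p,None,fx=6,fy=6,interpolation=2))
K,T=load("w2"); D=np.load("pics/w21.npy"); P=cloud(K,T,D); P[D==0]=np.nan
# flat top pixels only
for lo,hi in [(88.7,92),(86,92)]:
    m=(P[...,2]>lo)&(P[...,2]<hi)&(np.hypot(P[...,0]-517,P[...,1]-125)<14); s=P[m].astype(np.float32); print(len(s),s.mean(0),cv2.minAreaRect(s[:,:2]))
E
```

```text
Traceback (most recent call last):
cv2.error: OpenCV(4.12.0) /io/opencv/modules/imgproc/src/convhull.cpp:143: error: (-215:Assertion failed) total >= 0 && (depth == CV_32F || depth == CV_32S) in function 'convexHull'
```

View pics/crop2.png

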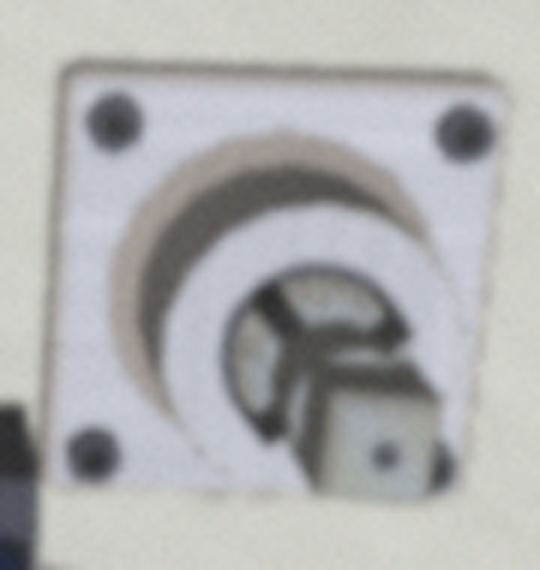

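```bash
python3 - <<'E'
from w import *
K,T=load("w2")
f=lambda x,y,z:at_z(K,T,340+x/6-.4,180+y/6-.4,z)
c=[f(*q,87) for q in [(328,388),(440,400),(430,500),(315,490)]]
print(np.round(c,1)); print("c",np.mean(c,0),"dot",f(387,455,90))
for i in range(4):
    e=c[(i+1)%4]-c[i]; print(np.hypot(*e[:2]).round(1),(np.degrees(np.arctan2(e[1],e[0]))%90).round(1))
c=[f(*q,12) for q in [(65,70),(503,85),(462,497),(45,490)]]
for i in range(4):
    e=c[(i+1)%4]-c[i]; print("flange",np.hypot(*e[:2]).round(1),(np.degrees(np.arctan2(e[1],e[0]))%90).round(1))
c=[f(*q,15) for q in [(113,123),(466,133),(437,467),(92,454)]]; print("screws c",np.mean(c,0))
for i in range(4):
    e=c[(i+1)%4]-c[i]; print("scr",np.hypot(*e[:2]).round(1),(np.degrees(np.arctan2(e[1],e[0]))%90).round(1))
# key pose check in the hand (grip top z 190)
D=np.load("pics/w21.npy"); P=cloud(K,T,D); P[D==0]=np.nan
m=(abs(P[...,2]-190)<4)&(np.hypot(P[...,0]-552,P[...,1]-75)<30); s=P[m].astype(np.float32); print(len(s),s.mean(0),cv2.minAreaRect(np.ascontiguousarray(s[:,:2])))
E
```

```text
[[515.3 115.4  87. ]
 [508.4 127.6  87. ]
 [519.2 135.   87. ]
 [526.6 122.5  87. ]]
c [517.37153551 125.10382494  87.        ] dot [517.360669   125.61211263  90.        ]
14.0 29.4
13.1 34.6
14.5 30.5
13.4 32.2
flange 67.5 33.8
flange 67.5 34.9
flange 68.0 34.7
flange 68.6 34.4
screws c [517.43318649 125.50533878  15.        ]
scr 54.3 34.1
scr 54.3 35.3
scr 55.6 33.5
scr 53.7 33.9
3384 [550.045    73.18879 190.43752] ((552.0485229492188, 74.66567993164062), (26.34833335876465, 49.94760513305664), 35.837276458740234)
```

```bash
python3 -m handwheel '-.3 .4 0 -.5 1;-.4 .6 0 -.45 1;-.17 .26 0 0 1;0 0 0 0 1;0 0 -.3 0 1;0 0 -.3 0 1;0 0 0 0 1;0 0 0 0 1;0 0 0 0 1'; python3 -c "
from cell import *;s=read_state();print(s['eef_pos'],s['eef_rot'],s['wrist_force'],s['moment'])"
```

```text
clock: 7.37
eef_pos: [518.0, 125.3, 132.0]
eef_rot: [-3.141, 0.001, -2.598]
wrist_force: [0.1, 0.5, -1.1]
finger_gap: 25.9
finger_force: 20.0
[518.03211415 125.26149695 132.0214059 ] [-3.14127616e+00  5.50504222e-04 -2.59820473e+00] [ 0.07843418  0.48381794 -1.14377525] [ 0.08551951 -0.11964089  0.01267497]
```

```bash
python3 -m handwheel '0 0 -.08 0 1;0 0 -.08 0 1;0 0 -.04 0 1;0 0 0 0 1;0 0 0 0 1'; python3 -m handwheel '0 0 -.04 0 1;0 0 -.04 0 1;0 0 0 0 1;0 0 0 0 1'
```

```text
clock: 7.78
eef_pos: [517.5, 125.6, 123.4]
eef_rot: [3.142, -0.0, -2.598]
wrist_force: [-0.0, 0.1, -1.2]
finger_gap: 26.1
finger_force: 20.0
clock: 8.12
eef_pos: [517.5, 125.6, 120.2]
eef_rot: [3.142, -0.0, -2.598]
wrist_force: [-0.2, -0.2, -1.6]
finger_gap: 25.8
finger_force: 20.0
```

```bash
python3 -m handwheel '0 0 -.06 0 1;0 0 -.06 0 1;0 0 -.06 0 1;0 0 0 0 1;0 0 0 0 1'; python3 -m handwheel '0 0 -.03 0 1;0 0 -.02 0 1;0 0 -.02 0 1;0 0 0 0 1;0 0 0 0 1'; python3 -c "
from cell import *;s=read_state();print(s['eef_pos'],s['eef_rot'],s['wrist_force'],s['moment'])"
```

```text
clock: 8.53
eef_pos: [517.4, 125.6, 112.9]
eef_rot: [3.141, -0.0, -2.598]
wrist_force: [-0.0, 0.2, -1.2]
finger_gap: 25.9
finger_force: 20.0
clock: 8.95
eef_pos: [517.5, 125.6, 110.2]
eef_rot: [3.142, -0.0, -2.598]
wrist_force: [-0.3, -0.1, -1.7]
finger_gap: 25.8
finger_force: 20.0
[517.50149136 125.62029224 110.20967032] [ 3.14155652e+00 -7.47814265e-05 -2.59777340e+00] [-0.32722199 -0.13312643 -1.66602368] [ 0.06341254 -0.15866195 -0.00887892]
```

```bash
python3 -m handwheel '0 0 -.01 0 1;0 0 0 0 1;0 0 0 0 1'|grep -E "eef_pos|wrist"; python3 -m handwheel '0 0 -.01 0 1;0 0 0 0 1;0 0 0 0 1'|grep -E "eef_pos|wrist";  python3 -m handwheel '0 0 -.01 0 1;0 0 0 0 1;0 0 0 0 1'|grep -E "eef_pos|wrist"
```

```text
eef_pos: [517.5, 125.6, 109.9]
wrist_force: [0.8, -0.7, -2.3]
eef_pos: [517.6, 125.6, 109.7]
wrist_force: [-0.2, -0.3, 1.5]
eef_pos: [517.7, 125.6, 109.6]
wrist_force: [-1.4, 0.7, 6.7]
```

Key is home: Fz rises at TCP z 109.7, expected 109.8. Next I turn in small clockwise steps to feel where the tap starts to follow.

```bash
cat > st.py <<'E'
from cell import *; import numpy as np
s=read_state(); y=np.degrees(s["eef_rot"][2])%360
print(f't{s["clock"]:.2f} xyz{s["eef_pos"].round(2)} yaw{y:.2f} F{s["wrist_force"].round(1)} Mz{s["moment"][2]:.3f} M{s["moment"].round(2)} q6 {s["joints"][5]:.3f} gap{s["finger_gap"]:.1f} ff{s["finger_force"]:.0f}')
E
python3 st.py
for i in 1 ; do python3 -m handwheel '0 0 0 -.4 1;0 0 0 0 1' >/dev/null; python3 st.py; python3 -m handwheel '0 0 0 -.4 1;0 0 0 0 1' >/dev/null; python3 st.py; python3 -m handwheel '0 0 0 -.4 1;0 0 0 0 1' >/dev/null; python3 st.py; python3 -m handwheel '0 0 0 -.4 1;0 0 0 0 1' >/dev/null; python3 st.py; python3 -m handwheel '0 0 0 -.4 1;0 0 0 0 1' >/dev/null; python3 st.py; done
```

```text
t9.70 xyz[517.73 125.63 109.62] yaw211.16 F[-1.4  0.7  6.7] Mz0.012 M[0.   0.41 0.01] q6 -1.945 gap25.8 ff20
t9.87 xyz[517.8  125.63 109.62] yaw209.05 F[-1.4 -0.3  5.9] Mz-0.009 M[ 0.02  0.23 -0.01] q6 -1.908 gap26.0 ff20
t10.03 xyz[517.66 125.62 109.61] yaw207.05 F[-2.1  0.2  6. ] Mz0.061 M[-0.    0.5   0.06] q6 -1.873 gap25.6 ff20
t10.20 xyz[517.48 125.69 109.59] yaw205.05 F[-3.6 -0.4  7.2] Mz0.085 M[0.1  0.8  0.09] q6 -1.839 gap25.7 ff20
t10.37 xyz[517.33 125.75 109.57] yaw203.05 F[-5.3 -0.4  8. ] Mz0.120 M[0.14 0.98 0.12] q6 -1.804 gap25.9 ff20
t10.53 xyz[517.28 125.82 109.56] yaw201.05 F[-6.1  0.9  7.3] Mz0.126 M[0.27 0.98 0.13] q6 -1.769 gap25.9 ff20
```

```bash
python3 -m handwheel '0 0 -.001 -.8 1;0 0 -.001 -.8 1;0 0 -.001 -.8 1;0 0 -.001 -.8 1;0 0 -.001 -.8 1;0 0 -.001 -.8 1;0 0 -.001 -.8 1;0 0 -.001 -.8 1;0 0 -.001 -.8 1;0 0 -.001 -.8 1;0 0 0 -.8 1;0 0 0 -.8 1'>/dev/null; python3 st.py
```

```text
t11.53 xyz[517.31 126.19 109.2 ] yaw152.97 F[-4.1  3.5  6.4] Mz0.082 M[0.85 0.97 0.08] q6 -0.930 gap25.9 ff20
```

```bash
python3 -m handwheel '0 0 -.001 -.8 1;0 0 -.001 -.8 1;0 0 -.001 -.8 1;0 0 -.001 -.8 1;0 0 -.001 -.8 1;0 0 -.001 -.8 1;0 0 -.001 -.8 1;0 0 -.001 -.8 1;0 0 -.001 -.8 1;0 0 -.001 -.8 1;0 0 0 -.8 1;0 0 0 -.8 1'>/dev/null; python3 st.py;python3 -m handwheel '0 0 -.001 -.8 1;0 0 -.001 -.8 1;0 0 -.001 -.8 1;0 0 -.001 -.8 1;0 0 -.001 -.8 1;0 0 -.001 -.8 1;0 0 -.001 -.8 1;0 0 -.001 -.8 1;0 0 -.001 -.8 1;0 0 -.001 -.8 1;0 0 0 -.8 1;0 0 0 -.8 1'>/dev/null; python3 st.py
```

```text
t12.53 xyz[517.59 126.44 108.81] yaw104.98 F[-2.2  5.8  5.9] Mz0.146 M[1.15 0.49 0.15] q6 -0.092 gap25.8 ff20
t13.53 xyz[517.97 126.39 108.46] yaw56.97 F[0.6 4.9 4.1] Mz0.088 M[ 1.07 -0.07  0.09] q6 0.746 gap25.7 ff20
```

```bash
python3 -m handwheel '0 0 -.001 -.8 1;0 0 -.001 -.8 1;0 0 -.001 -.8 1;0 0 -.001 -.8 1;0 0 -.001 -.8 1;0 0 -.001 -.8 1;0 0 -.001 -.8 1;0 0 0 -.8 1;0 0 0 -.3 1;0 0 0 0 1'>/dev/null; python3 st.py;python3 -m handwheel '0 0 0 0 1;0 0 0 0 1;0 0 0 0 1;0 0 0 0 1;0 0 0 0 1'>/dev/null; python3 st.py;python3 -m handwheel '0 0 0 .5 1;0 0 0 .5 1;0 0 0 .5 1;0 0 0 .5 1'>/dev/null; python3 st.py;python3 -m handwheel '0 0 0 .5 1;0 0 0 0 1'>/dev/null; python3 st.py;python3 -m handwheel '0 0 0 .5 1;0 0 0 0 1'>/dev/null; python3 st.py;python3 -m handwheel '0 0 0 .5 1;0 0 0 0 1'>/dev/null; python3 st.py;python3 -m handwheel '0 0 0 .5 1;0 0 0 0 1'>/dev/null; python3 st.py
```

```text
t14.37 xyz[518.15 126.17 108.17] yaw23.59 F[1.6 5.3 5.3] Mz0.110 M[ 1.01 -0.3   0.11] q6 1.328 gap25.7 ff20
t14.78 xyz[518.12 126.09 108.15] yaw23.74 F[1.6 4.6 4.8] Mz0.119 M[ 1.17 -0.44  0.12] q6 1.326 gap26.6 ff20
t15.12 xyz[517.96 125.56 108.1 ] yaw33.86 F[1.  1.3 6.5] Mz-0.052 M[ 0.19 -0.36 -0.05] q6 1.149 gap25.7 ff20
t15.28 xyz[518.06 125.74 108.13] yaw36.39 F[2.2 2.4 6.2] Mz-0.005 M[ 0.6  -0.38 -0.01] q6 1.105 gap26.1 ff20
t15.45 xyz[518.1  125.94 108.15] yaw38.87 F[2.6 4.9 5.5] Mz-0.088 M[ 1.02 -0.43 -0.09] q6 1.062 gap25.8 ff20
t15.62 xyz[518.08 126.1  108.14] yaw41.36 F[2.  4.9 5.9] Mz-0.117 M[ 1.23 -0.44 -0.12] q6 1.018 gap26.0 ff20
t15.78 xyz[518.07 126.15 108.18] yaw43.87 F[1.5 5.9 6. ] Mz-0.137 M[ 1.32 -0.4  -0.14] q6 0.974 gap26.0 ff20
```

```bash
python3 -m handwheel '0 .01 .001 .8 1;0 0 .001 .8 1;0 0 .001 .8 1;0 0 .001 .8 1;0 0 .001 .8 1;0 0 .001 .8 1;0 0 .001 .8 1;0 0 .001 .8 1;0 0 .001 .8 1;0 0 .001 .8 1;0 0 0 .8 1;0 0 0 .8 1'>/dev/null; python3 st.py;python3 -m handwheel '0 0 .001 .8 1;0 0 .001 .8 1;0 0 .001 .8 1;0 0 .001 .8 1;0 0 .001 .8 1;0 0 .001 .8 1;0 0 .001 .8 1;0 0 .001 .8 1;0 0 0 .8 1;0 0 0 .4 1;0 0 0 0 1;0 0 0 0 1'>/dev/null; python3 st.py
```

```text
t16.78 xyz[517.72 126.51 108.51] yaw91.92 F[-1.3  4.8  7.2] Mz-0.152 M[ 1.18  0.14 -0.15] q6 0.137 gap25.9 ff20
t17.78 xyz[517.44 126.42 108.81] yaw129.74 F[-2.7  5.1  8.8] Mz-0.046 M[ 1.02  0.55 -0.05] q6 -0.524 gap26.2 ff20
```

```bash
python3 -m handwheel '0 0 0 0 .35;0 0 0 0 .35;0 0 0 0 .35;0 0 0 0 .35'; python3 -m handwheel '0 0 0 1 .35;0 0 0 1 .35;0 0 0 1 .35;0 0 0 1 .35;0 0 0 1 .35;0 0 0 1 .35;0 0 0 1 .35;0 0 0 1 .35;0 0 0 1 .35;0 0 0 1 .35;0 0 0 1 .35;0 0 0 1 .35'>/dev/null; python3 -m handwheel '0 0 0 1 .35;0 0 0 1 .35;0 0 0 1 .35;0 0 0 1 .35;0 0 0 1 .35;0 0 0 1 .35;0 0 0 0 .35;0 0 0 0 .35'>/dev/null; python3 st.py; python3 - <<'E'
from w import *
shot("w3")
tops("w3",(517.5,126),144.5,22,4)
E
```

```text
clock: 18.12
eef_pos: [517.4, 125.8, 108.0]
eef_rot: [-3.141, -0.0, 2.263]
wrist_force: [0.2, -0.3, 0.1]
finger_gap: 49.0
finger_force: 0.0
t19.78 xyz[517.45 125.89 108.15] yaw219.51 F[-0.5  0.4  0.5] Mz-0.044 M[ 0.06 -0.14 -0.04] q6 -2.090 gap60.9 ff0
w3 2883 mean [515.9 124.1 145.1] rect ((517.3089599609375, 125.30619812011719), (26.769529342651367, 25.902793884277344), 38.55596923828125) px [321. 321.]
```

View pics/w3.png

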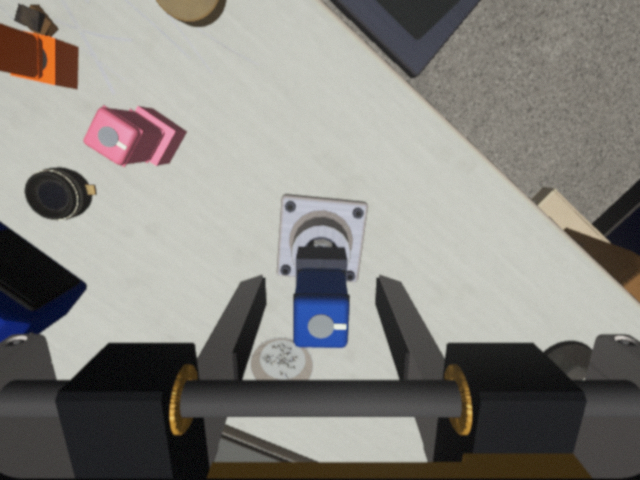

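Key sits upright and home between the open fingers (top z 145.1, expected 145.25). I'll regrip and go forward half a turn.

```bash
python3 -m handwheel '0 0 0 0 1;0 0 0 0 1;0 0 0 0 1;0 0 0 0 1;0 0 0 0 1;0 0 -.005 0 1;0 0 0 0 1' 20>/dev/null; python3 st.py; python3 -m handwheel '0 0 0 -.5 1;0 0 0 -.5 1;0 0 0 -.5 1;0 0 0 -.5 1;0 0 0 -.5 1;0 0 0 0 1'>/dev/null; python3 st.py;python3 -m handwheel '0 0 0 -.5 1;0 0 0 0 1'>/dev/null; python3 st.py;python3 -m handwheel '0 0 0 -.5 1;0 0 0 0 1'>/dev/null; python3 st.py
```

```text
clock: 20.42
eef_pos: [517.5, 126.0, 108.2]
eef_rot: [3.142, 0.0, -2.45]
wrist_force: [-1.1, 0.1, 1.0]
finger_gap: 26.1
finger_force: 19.9
t20.42 xyz[517.54 126.04 108.16] yaw219.65 F[-1.1  0.1  1. ] Mz0.026 M[ 0.11 -0.02  0.03] q6 -2.093 gap26.1 ff20
t20.92 xyz[517.6  126.01 108.17] yaw207.04 F[-0.3 -0.2  0.7] Mz0.020 M[ 0.15 -0.11  0.02] q6 -1.873 gap26.0 ff20
t21.08 xyz[517.53 126.02 108.16] yaw204.62 F[0.  0.1 1.1] Mz0.020 M[ 0.09 -0.04  0.02] q6 -1.830 gap26.0 ff20
t21.25 xyz[517.52 126.06 108.15] yaw202.17 F[-1.6  0.7  2.1] Mz0.071 M[ 0.17 -0.04  0.07] q6 -1.788 gap25.9 ff20
```

```bash
python3 -m handwheel '0 0 -.001 -.8 1;0 0 -.001 -.8 1;0 0 -.001 -.8 1;0 0 -.001 -.8 1;0 0 -.001 -.8 1;0 0 -.001 -.8 1;0 0 -.001 -.8 1;0 0 -.001 -.8 1;0 0 -.001 -.8 1;0 0 -.001 -.8 1;0 0 -.001 -.8 1;0 0 -.001 -.8 1'>/dev/null; python3 st.py;python3 -m handwheel '0 0 -.001 -.8 1;0 0 -.001 -.8 1;0 0 -.001 -.8 1;0 0 -.001 -.8 1;0 0 -.001 -.8 1;0 0 -.001 -.8 1;0 0 -.001 -.8 1;0 0 -.001 -.8 1;0 0 -.001 -.8 1;0 0 -.001 -.8 1;0 0 0 -.8 1;0 0 0 -.8 1'>/dev/null; python3 st.py
python3 -m handwheel '0 0 -.001 -.8 1;0 0 -.001 -.8 1;0 0 -.001 -.8 1;0 0 -.001 -.8 1;0 0 -.001 -.8 1;0 0 -.001 -.8 1;0 0 -.001 -.8 1;0 0 -.001 -.8 1;0 0 -.001 -.8 1;0 0 -.001 -.8 1;0 0 0 -.8 1;0 0 0 -.8 1'>/dev/null; python3 st.py
```

```text
t22.25 xyz[517.56 126.15 107.74] yaw154.14 F[-0.9  0.7  1.5] Mz0.170 M[0.26 0.02 0.17] q6 -0.949 gap26.1 ff20
t23.25 xyz[517.59 126.19 107.32] yaw106.14 F[-0.3  1.2  1.1] Mz0.107 M[ 0.31 -0.05  0.11] q6 -0.112 gap26.2 ff20
t24.25 xyz[517.68 126.17 106.94] yaw58.14 F[0.5 1.3 0.8] Mz0.128 M[ 0.29 -0.11  0.13] q6 0.726 gap26.0 ff20
```

Forces are light. I'll finish this half turn, pause, then go back a quarter.

```bash
python3 -m handwheel '0 0 -.001 -.8 1;0 0 -.001 -.8 1;0 0 -.001 -.8 1;0 0 -.001 -.8 1;0 0 -.001 -.8 1;0 0 -.001 -.8 1;0 0 -.001 -.8 1;0 0 0 -.8 1;0 0 0 -.8 1;0 0 0 0 1'>/dev/null; python3 st.py;python3 -m handwheel '0 0 0 0 1;0 0 0 0 1;0 0 0 0 1;0 0 0 0 1;0 0 0 0 1'>/dev/null; python3 st.py;python3 -m handwheel '0 0 0 .5 1;0 0 0 .5 1;0 0 0 .5 1;0 0 0 .5 1;0 0 0 .5 1;0 0 0 0 1'>/dev/null; python3 st.py;python3 -m handwheel '0 0 0 .5 1;0 0 0 0 1'>/dev/null; python3 st.py;python3 -m handwheel '0 0 0 .5 1;0 0 0 0 1'>/dev/null; python3 st.py;python3 -m handwheel '0 0 0 .5 1;0 0 0 0 1'>/dev/null; python3 st.py
```

```text
t25.08 xyz[517.68 126.12 106.65] yaw22.12 F[0.4 0.4 1.5] Mz0.034 M[ 0.25 -0.14  0.03] q6 1.355 gap25.7 ff20
t25.50 xyz[517.65 126.06 106.62] yaw22.21 F[1.3 1.9 2.5] Mz0.103 M[ 0.42 -0.23  0.1 ] q6 1.353 gap26.0 ff20
t26.00 xyz[517.52 125.84 106.59] yaw34.80 F[-0.6 -0.1  4. ] Mz0.008 M[ 0.04 -0.12  0.01] q6 1.133 gap26.0 ff20
t26.17 xyz[517.61 125.93 106.6 ] yaw37.20 F[ 0.8 -0.1  1.3] Mz-0.011 M[ 0.12 -0.26 -0.01] q6 1.091 gap25.9 ff20
t26.33 xyz[517.63 126.07 106.61] yaw39.65 F[1.3 0.5 2. ] Mz-0.087 M[ 0.31 -0.32 -0.09] q6 1.049 gap26.2 ff20
t26.50 xyz[517.65 126.1  106.64] yaw42.13 F[1.3 1.1 3.6] Mz-0.153 M[ 0.38 -0.33 -0.15] q6 1.006 gap26.1 ff20
```

```bash
python3 -m handwheel '0 0 .001 .8 1;0 0 .001 .8 1;0 0 .001 .8 1;0 0 .001 .8 1;0 0 .001 .8 1;0 0 .001 .8 1;0 0 .001 .8 1;0 0 .001 .8 1;0 0 .001 .8 1;0 0 .001 .8 1;0 0 0 .8 1;0 0 0 .8 1'>/dev/null; python3 st.py;python3 -m handwheel '0 0 .001 .8 1;0 0 .001 .8 1;0 0 .001 .8 1;0 0 .001 .8 1;0 0 .001 .8 1;0 0 .001 .8 1;0 0 .001 .8 1;0 0 0 .8 1;0 0 0 .8 1;0 0 0 .8 1;0 0 0 0 1;0 0 0 0 1'>/dev/null; python3 st.py
python3 -m handwheel '0 0 0 0 1;0 0 0 0 1;0 0 0 0 .35;0 0 0 0 .35;0 0 0 0 .35;0 0 0 0 .35'; python3 -m handwheel '0 0 0 1 .35;0 0 0 1 .35;0 0 0 1 .35;0 0 0 1 .35;0 0 0 1 .35;0 0 0 1 .35;0 0 0 1 .35;0 0 0 1 .35;0 0 0 1 .35;0 0 0 1 .35;0 0 0 1 .35;0 0 0 1 .35'>/dev/null; python3 -m handwheel '0 0 0 1 .35;0 0 0 1 .35;0 0 0 1 .35;0 0 0 1 .35;0 0 0 1 .35;0 0 0 1 .35;0 0 0 0 .35;0 0 0 0 .35'>/dev/null; python3 st.py; python3 - <<'E'
from w import *
shot("w4")
tops("w4",(517.5,126),143.5,22,4)
E
```

```text
t27.50 xyz[517.58 126.13 107.  ] yaw90.16 F[0.6 2.4 2.8] Mz-0.164 M[ 0.48 -0.35 -0.16] q6 0.167 gap26.2 ff20
t28.50 xyz[517.53 126.1  107.33] yaw129.93 F[0.4 1.6 3.4] Mz-0.040 M[ 0.51 -0.17 -0.04] q6 -0.527 gap25.7 ff20
clock: 29.0
eef_pos: [517.3, 125.8, 106.9]
eef_rot: [-3.141, -0.0, 2.271]
wrist_force: [1.4, 0.6, 0.3]
finger_gap: 49.0
finger_force: 0.0
t30.67 xyz[517.44 125.92 107.08] yaw219.99 F[-1.   0.2  0.6] Mz-0.014 M[ 0.12 -0.15 -0.01] q6 -2.099 gap61.0 ff0
w4 2915 mean [515.8 124.  144.3] rect ((516.8833618164062, 125.01860046386719), (26.194095611572266, 25.85605239868164), 39.01156997680664) px [320. 321.]
```

Third forward run: quick to short of the earliest possible bottom, then feel for it.

```bash
python3 -m handwheel '0 0 0 0 1;0 0 0 0 1;0 0 0 0 1;0 0 0 0 1;0 0 0 0 1;0 0 -.005 0 1;0 0 0 0 1' 20>/dev/null; python3 st.py; python3 -m handwheel '0 0 0 -.5 1;0 0 0 -.5 1;0 0 0 -.5 1;0 0 0 -.5 1;0 0 0 -.5 1;0 0 0 -.5 1;0 0 0 -.5 1;0 0 0 0 1'>/dev/null; python3 st.py;python3 -m handwheel '0 0 -.001 -.8 1;0 0 -.001 -.8 1;0 0 -.001 -.8 1;0 0 -.001 -.8 1;0 0 -.001 -.8 1;0 0 -.001 -.8 1;0 0 -.001 -.8 1;0 0 -.001 -.8 1;0 0 -.001 -.8 1;0 0 -.001 -.8 1;0 0 -.001 -.8 1;0 0 -.001 -.8 1'>/dev/null; python3 st.py;python3 -m handwheel '0 0 -.001 -.8 1;0 0 -.001 -.8 1;0 0 -.001 -.8 1;0 0 -.001 -.8 1;0 0 -.001 -.8 1;0 0 -.001 -.8 1;0 0 -.001 -.8 1;0 0 -.001 -.8 1;0 0 -.001 -.8 1;0 0 -.001 -.8 1'>/dev/null; python3 st.py
```

```text
clock: 31.3
eef_pos: [517.5, 126.0, 107.1]
eef_rot: [3.142, 0.0, -2.441]
wrist_force: [-0.5, 0.0, 1.2]
finger_gap: 26.1
finger_force: 19.8
t31.30 xyz[517.53 126.02 107.08] yaw220.14 F[-0.5  0.   1.2] Mz-0.101 M[ 0.14 -0.02 -0.1 ] q6 -2.101 gap26.1 ff20
t31.97 xyz[517.52 126.05 107.07] yaw202.54 F[-1.1  0.2  1.8] Mz0.094 M[ 0.19 -0.    0.09] q6 -1.794 gap26.3 ff20
t32.97 xyz[517.53 126.13 106.66] yaw154.56 F[-0.6  1.6  1.8] Mz0.092 M[0.21 0.06 0.09] q6 -0.957 gap26.4 ff20
t33.80 xyz[517.59 126.2  106.33] yaw114.56 F[-0.5  1.2  2.2] Mz0.181 M[0.3  0.03 0.18] q6 -0.259 gap25.8 ff20
```

```bash
echo 'import sys; sys.exit(1 if abs(s["moment"][2])>0.23 else 0)' >> st.py
H="python3 -m handwheel"; 
python3 -m handwheel '0 0 -.001 -.6 1;0 0 -.001 -.6 1;0 0 -.001 -.6 1;0 0 0 -.6 1;0 0 0 0 1' >/dev/null; python3 st.py && python3 -m handwheel '0 0 -.001 -.4 1;0 0 0 -.4 1' >/dev/null && python3 st.py && python3 -m handwheel '0 0 -.001 -.4 1;0 0 0 -.4 1' >/dev/null && python3 st.py && python3 -m handwheel '0 0 -.001 -.4 1;0 0 0 -.4 1' >/dev/null && python3 st.py && python3 -m handwheel '0 0 -.001 -.4 1;0 0 0 -.4 1' >/dev/null && python3 st.py && python3 -m handwheel '0 0 -.001 -.4 1;0 0 0 -.4 1' >/dev/null && python3 st.py && python3 -m handwheel '0 0 -.001 -.4 1;0 0 0 -.4 1' >/dev/null && python3 st.py
```

```text
t34.22 xyz[517.61 126.15 106.19] yaw102.60 F[-1.   1.5  2.3] Mz0.093 M[0.26 0.03 0.09] q6 -0.050 gap25.9 ff20
t34.38 xyz[517.64 126.16 106.18] yaw98.75 F[-0.2  1.5  3.5] Mz0.132 M[0.3  0.02 0.13] q6 0.017 gap26.1 ff20
t34.55 xyz[517.61 126.15 106.11] yaw94.74 F[0.1 1.  2.5] Mz0.118 M[0.34 0.07 0.12] q6 0.087 gap25.9 ff20
t34.72 xyz[517.63 126.17 106.11] yaw90.74 F[0.2 1.4 3. ] Mz0.137 M[ 0.31 -0.02  0.14] q6 0.157 gap26.0 ff20
t34.88 xyz[517.64 126.18 106.07] yaw86.75 F[0.  2.2 3.1] Mz0.166 M[0.29 0.02 0.17] q6 0.227 gap26.2 ff20
t35.05 xyz[517.65 126.17 106.04] yaw82.74 F[-0.5  2.2  2.7] Mz0.077 M[0.34 0.06 0.08] q6 0.297 gap26.3 ff20
t35.22 xyz[517.66 126.17 106.01] yaw78.74 F[-1.1  1.3  2.9] Mz0.115 M[0.28 0.06 0.11] q6 0.367 gap26.0 ff20
```

```bash
python3 -m handwheel '0 0 -.001 -.4 1;0 0 0 -.4 1' >/dev/null && python3 st.py && python3 -m handwheel '0 0 -.001 -.4 1;0 0 0 -.4 1' >/dev/null && python3 st.py && python3 -m handwheel '0 0 -.001 -.4 1;0 0 0 -.4 1' >/dev/null && python3 st.py && python3 -m handwheel '0 0 -.001 -.4 1;0 0 0 -.4 1' >/dev/null && python3 st.py && python3 -m handwheel '0 0 -.001 -.4 1;0 0 0 -.4 1' >/dev/null && python3 st.py && python3 -m handwheel '0 0 -.001 -.4 1;0 0 0 -.4 1' >/dev/null && python3 st.py && python3 -m handwheel '0 0 -.001 -.4 1;0 0 0 -.4 1' >/dev/null && python3 st.py && python3 -m handwheel '0 0 -.001 -.4 1;0 0 0 -.4 1' >/dev/null && python3 st.py && python3 -m handwheel '0 0 -.001 -.4 1;0 0 0 -.4 1' >/dev/null && python3 st.py && python3 -m handwheel '0 0 -.001 -.4 1;0 0 0 -.4 1' >/dev/null && python3 st.py
```

```text
t35.38 xyz[517.66 126.16 105.96] yaw74.74 F[-0.8  1.9  2.7] Mz0.095 M[0.26 0.07 0.1 ] q6 0.436 gap25.8 ff20
t35.55 xyz[517.68 126.18 105.94] yaw70.75 F[0.1 1.3 2.8] Mz0.183 M[0.3  0.03 0.18] q6 0.506 gap25.8 ff20
t35.72 xyz[517.76 126.25 105.93] yaw66.75 F[0.  2.2 2.5] Mz0.223 M[ 0.46 -0.05  0.22] q6 0.576 gap26.2 ff20
t35.88 xyz[517.83 126.24 105.92] yaw62.76 F[1.  2.2 1.9] Mz0.368 M[ 0.59 -0.19  0.37] q6 0.646 gap26.1 ff20
```

```bash
python3 -m handwheel '0 0 0 0 1' >/dev/null; python3 st.py; python3 -m handwheel '0 0 0 0 1' >/dev/null; python3 st.py; python3 -m handwheel '0 0 0 .5 1;0 0 0 .5 1;0 0 0 .5 1;0 0 0 .3 1;0 0 0 0 1' >/dev/null; python3 st.py
```

```text
t35.97 xyz[517.82 126.24 105.88] yaw62.74 F[0.6 3.  3.8] Mz0.310 M[ 0.55 -0.19  0.31] q6 0.646 gap25.6 ff20
t36.05 xyz[517.81 126.24 105.89] yaw62.84 F[0.3 2.9 4.4] Mz0.272 M[ 0.6  -0.22  0.27] q6 0.644 gap25.6 ff20
t36.47 xyz[517.76 126.02 105.88] yaw71.85 F[0.7 1.1 4. ] Mz-0.013 M[ 0.37 -0.16 -0.01] q6 0.487 gap25.6 ff20
```

I'll confirm with one light second press to the same angle: if that is the bottom, the moment rises there again.

```bash
python3 -m handwheel '0 0 0 -.5 1;0 0 0 -.5 1;0 0 0 -.5 1' >/dev/null; python3 st.py; python3 -m handwheel '0 0 0 -.3 1;0 0 0 0 1' >/dev/null; python3 st.py;  python3 -m handwheel '0 0 0 0 1' >/dev/null; python3 st.py; python3 -m handwheel '0 0 0 -.15 1;0 0 0 0 1' >/dev/null; python3 st.py; python3 -m handwheel '0 0 0 0 1' >/dev/null; python3 st.py
```

```text
t36.72 xyz[517.79 126.24 105.9 ] yaw64.08 F[1.1 3.4 3.5] Mz0.319 M[ 0.74 -0.2   0.32] q6 0.622 gap25.8 ff20
t36.88 xyz[517.8  126.22 105.86] yaw62.63 F[1.3 3.4 4.5] Mz0.348 M[ 0.73 -0.27  0.35] q6 0.648 gap26.0 ff20
t36.97 xyz[517.77 126.19 105.85] yaw62.74 F[1.4 3.7 5. ] Mz0.296 M[ 0.83 -0.4   0.3 ] q6 0.646 gap26.0 ff20
t37.13 xyz[517.78 126.13 105.84] yaw61.89 F[1.8 3.5 5.2] Mz0.415 M[ 0.83 -0.43  0.42] q6 0.661 gap26.1 ff20
t37.22 xyz[517.75 126.13 105.83] yaw61.93 F[2.  4.4 5.7] Mz0.379 M[ 0.82 -0.48  0.38] q6 0.660 gap25.8 ff20
```

Bottom confirmed: the moment climbs again at the same angle. I'll relieve the torque within the play, release and rise.

```bash
python3 -m handwheel '0 0 0 .5 1;0 0 0 .5 1;0 0 0 .5 1;0 0 0 .3 1;0 0 0 0 1;0 0 0 0 1' >/dev/null; python3 st.py; python3 -m handwheel '0 0 0 0 .35;0 0 0 0 .35;0 0 0 0 .35;0 0 0 0 .35;0 0 0 0 .35;0 0 0 0 .35;0 0 0 0 .35' >/dev/null; python3 st.py; python3 -m handwheel '0 0 .2 0 .35;0 0 .5 0 .35;0 0 .6 0 .35;0 0 .6 0 .35;0 0 .4 0 .35;0 0 .2 0 .35;0 0 0 0 .35;0 0 0 0 .35' >/dev/null; python3 st.py; python3 - <<'E'
from w import *
shot("w5"); tops("w5",(517.5,126),143.5,22,4)
p,d=camera("scene"); p=p[300:390,220:320,::-1]; cv2.imwrite("pics/crop5.png",cv2.resize(p,None,fx=6,fy=6,interpolation=2))
E
```

```text
t37.72 xyz[517.73 125.96 105.86] yaw70.91 F[1.7 2.3 5.6] Mz-0.053 M[ 0.54 -0.31 -0.05] q6 0.503 gap26.2 ff20
t38.30 xyz[517.45 125.95 105.53] yaw70.91 F[-0.4  0.1  0.2] Mz-0.051 M[-0.04 -0.05 -0.05] q6 0.503 gap61.1 ff0
t38.97 xyz[517.35 125.95 205.19] yaw70.91 F[ 0.4  0.  -0.2] Mz0.001 M[-0.07 -0.03  0.  ] q6 0.503 gap61.1 ff0
w5 1178 mean [518.2 126.2 143.4] rect ((518.1444091796875, 125.45188903808594), (25.878978729248047, 25.73512840270996), 70.64143371582031) px [321. 252.]
```

View pics/crop5.png

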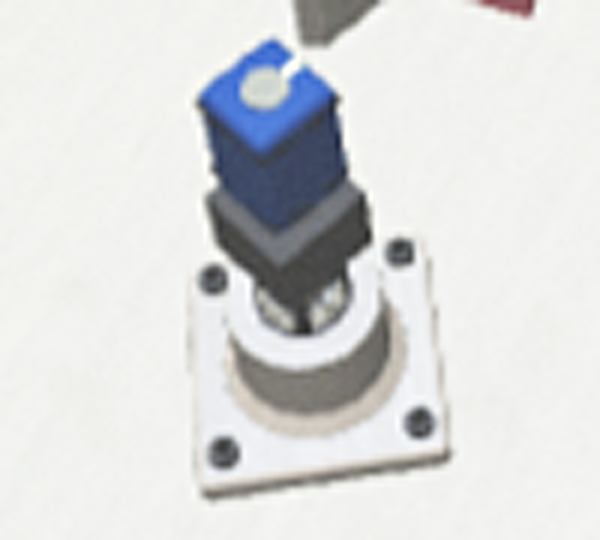

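View pics/w5.png

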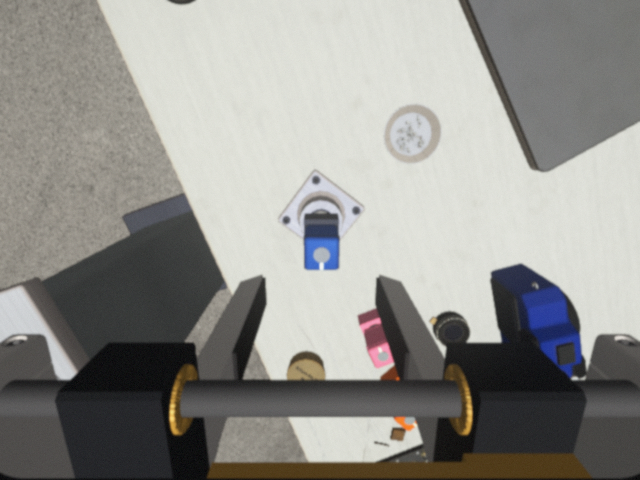

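The key stands upright on the tap at crop (275,130) and wrist pixel (321,252). Its top is at z 143.4, expected 143.4, so it is fully home. The fingers are clear and the neighbours are undisturbed, so I'm handing in.

```bash
python3 -c "
from cell import *; print(sign_off())"
```

```text
the job is handed in; nothing more can be done
None
```

The blue key is fully home on the tap, which I worked half forward, quarter back, twice, with pauses, then down until I felt the bottom (peak about 0.42 N m). The key is released and left on the tap, and I handed the job in at about 39 s.

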